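# Zero the press counter, then arm the button tester with its spring-return key

### The arm

A 6-joint arm with a two-finger parallel gripper is mounted at the origin on the work surface. World frame = base frame: x ahead of the robot, y to its left, z up, the work surface at z = 0. Lengths are in mm, angles in rad, forces in N, time in s.
With the tool pointing down it reaches from about 275 to 1000 mm from the base axis. Payload 8.4 kg.
Tool frame: the origin (TCP) lies on the centre line of the jaws, within the pads' length; the fingertips stand r.tip_reach ahead of it and the grasp point (between the pads) lies 3 mm ahead of it (r.tip_reach is the distance from the TCP to the fingertips, in mm); z points along the fingers, y is the direction in which the jaws open and shut (so a half turn about z gives the same grasp; the last joint's range is limited). The gripper opens to 85 mm and grips with 20 to 120 N. Pads are 22 mm wide; open, the fingers measure 114 mm over their backs; the gripper's body (76 mm by 85 mm) begins 54 mm behind the grasp point. The pads swing forward as they close: fully open they stand 13 mm farther back than shut.
Start: joints at [1.343, 0.353, 1.633, -0, 1.155, -0.002], TCP at [139.927, 609.137, 253.281] pointing down, gripper open.
Joint ranges: [-2.63, 2.63], [-0.92, 2.1], [0.06, 2.66], [-1.3, 4.44], [0, 2.69], [-3.02, 3.02]. Speed limits (rad/s): [2.22, 2.22, 2.79, 3.14, 3.14, 3.14].

### API

Orientations are given as [roll, pitch, yaw] about the fixed x, y, z axes, in that order (R = Rz(yaw) Ry(pitch) Rx(roll)).
In Python, from rig import sense, optics, r, nets gives the robot as it stands. The module is installed in compiled form; this text tells all that it offers.
- The arm moves only by the tool carry_out, never from a script. Its argument "increments" is a list that holds one entry, the list of rows, each a list of 6 numbers: the shift along the tool's x, y, z normalised to -1 to 1, where 1 is 40 cm, then the turn, a rotation vector about the tool's x, y, z normalised to -1 to 1, where 1 is 60 degrees. A call has 1 to 5 rows; each row is the pose to reach, as a shift and turn from the pose commanded when the call began, along the tool's axes at that moment; what a row does not reach only later rows make up. A row lasts 1/12 s, in which the tool goes at most 41.7 mm and 7.16 degrees, less where a joint would pass 70% of its speed; a pose out of reach is approached as far as the arm can. A call with a number of a shift or a turn outside -1 to 1 is refused whole. A call with a gripper value outside its range is refused whole. "hand" is the closure, from 0 (fully open) to 1 (shut), set as the call begins (left out, the last holds). The fingers move at their own pace and stop on an object; "squeeze" is the grip in N (left out, the last holds). Time passes only in rows, so rows that repeat a pose let the fingers close. It gives the time, the measured TCP pose, the force and the opening at its end, in the units of the state.
- sense(): the state, without advancing time (a new reading comes with each control period).
- optics.grab_frame(name): name is "side" or "top" or "wrist"; returns a dict with "img" (480x640x3 uint8, red, green, blue), "range_z" (480x640 float32, mm along the optical axis (not along the pixel's ray), 0 where there is no reading), "fov_y" (degrees; the focal length in pixels is half the picture's height over the tangent of half this angle, whatever the lens; pixels are square), "cx", "cy" (the principal point, pixels), "R" (3x3) and "t" (3): a world point X has camera coordinates R X + t. Camera axes: x right, y down, z forward; pixel columns grow to the right and rows downward; lengths in mm; the calibration is good to about 2 mm. A picture is of the moment at which its call begins.
- r.sign_off(): hands the job in, once; it reports no verdict.
Trained networks look in the newest picture that a camera, given by its name, has taken for a name from the list of things; names that differ only in an ending like _2 or _b are one class to them, and where a whole thing is asked for, a point or a joint stands for the part that bears it (a point fixed in the world has none). Each returns a list of dicts, best first, with "confidence" (0 to 1); they miss things now and then, are a little off and sometimes report something else, mostly with a low value. They report only what shows in the picture. A call takes as long as a camera call.
- nets.trace(target, camera): "mask" (480x640 bool, what is visible of it).
- nets.tip_of(target, camera): "point" ([x, y, z] in mm, in world coordinates, good to about 4 mm: a listed point, or the origin of a listed thing).
The state is a dict: "clock": time; "qpos": joint angles; "qvel": joint speeds; "joint_efforts": joint torques, N m; "eef_pos": TCP position; "tcp_rot": TCP orientation; "contact_force": force on the tool from outside, world axes, zero at the start; "wrist_torque": the same for the moment, N m; "opening": opening from 0.0 (shut) to 1.0 (fully open).
Only numpy, scipy, OpenCV 4.12 (cv2) and the standard library are available. Lean on these libraries where they do the work, as an engineer would, in place of code of your own. Each camera call takes 0.05 s, during which the arm holds its last target.

### The job

Get the button tester ready for a new run: first turn the press counter's knob anticlockwise back to its zero stop, then take the orange key from its stand, push it down past the sticky pins of the key switch until its shoulder sits on the brass face, and only then turn it a quarter turn clockwise to the stop. The switch springs back, so finish with the gripper still holding the key seated and turned. Leave the red button and the loose things on the bench alone.

Things in the scene. Friction and masses are not known exactly. Their poses are not given: they have to be found in the camera images.
- counter_box: Press counter: fixed cream box 96 x 96 mm, 40 mm high, with a round white dial on top; origin at the centre of its underside, z up. The dial's centre is over the origin. The broad red zero mark is on the local +x side of the dial; black ticks every 0.3 rad go clockwise (seen from above) from it.
- counter (a joint): Angle of the counter's knob, rad: 0 at the zero stop (the white pointer line at the red mark), growing clockwise seen from above, up to 2.4. It starts somewhere between 0.7 and 1.4 and stays where it is left; it turns with about 0.04 N m of friction. Zeroed means below 0.08.
- counter_grip (a point): Point on the knob's vertical axis at the height to grip, 65 mm above the bench; turns with the knob. The black bar grip is 36 mm long along this point's x axis, 12 mm thick along y, and stands from 45 to 75 mm above the bench on a black skirt 42 mm across; the white pointer line is at its +x end.
- switch_box: Key switch: fixed steel box 84 x 84 mm, 45 mm high, with a round brass cylinder 30 mm across in the top, whose face stands 2 mm proud of the box; origin at the centre of the box's underside, z up. A black mark on its top on local +x shows where the slot points at rest, a green mark on local -y where its end points after the quarter turn.
- keyway_mouth (a point): Centre of the brass face, 47 mm above the bench, on the turning axis; turns with the cylinder. The slot runs along its x: 16.5 mm long, 7 mm wide, 36 mm deep, long sides bevelled in the top 3 mm (11 mm wide at the face). Two sticky spring pins, 9 and 16 mm down, stick 3 mm into the slot from its ends; the key's round tip pushes them aside: up to about 15 N of downward push.
- keyway (a joint): Angle of the brass cylinder, rad: 0 at rest (slot along the box's x), growing clockwise seen from above to the stop at 1.57. A spring (0.02 N m at rest, 0.08 N m at the stop) turns it back when the key is let go. The key has about 0.15 rad of play in the slot, so it must turn about 0.15 rad further than the cylinder. Turned means above 1.35.
- key_stand: Fixed wooden stand 80 x 60 mm, 40 mm high, origin at the centre of its underside; the key stands upright in a slot 17 x 8 mm in the middle of its top, the slot along the stand's x axis.
- key: Service key, 45 g, upright in the stand, same either way round. Origin: centre of the shoulder (underside of the orange grip), 40 mm above the bench, z up. Grip 28 mm along x, 10 mm along y, z 0 to 42 mm. Steel blade 14 mm along x, 5 mm along y, down to z -27 mm, its end a half circle, radius 7 mm. Seated: shoulder on the brass face, origin within 3 mm of keyway_mouth in height, 4 mm sideways.
- test_board: Bystander: fixed green circuit board 150 x 110 mm on brass feet, top at 12 mm, origin at the centre of its underside; carries the round red push button on a steel housing in its middle.
- button (a joint): Travel of the red push button, m: 0 when up. Do not press it.
- console_lid: Bystander: loose translucent blue console lid, 130 x 180 mm, 24 mm high, lying flat; origin at the centre of its underside.
- screw_jar: Bystander: loose jar, glass body with a brass cap, 56 mm across, 75 mm high; origin at the centre of its underside.
- stylus: Bystander: loose black plastic stylus, 141 mm long along x, 9 mm thick, lying flat; origin at the middle of its underside.
- spring_barrel: Bystander: loose chrome trigger-spring barrel, 26 mm across, 52 mm high, standing; origin at the centre of its underside.

How it is judged:
By the outcome, as a careful person would: the job done as asked, in the order asked, and still so for the second after the job is handed in, while the arm keeps its last pose, push and grip.
It also fails if it takes over 61 s, if anything falls off the work surface, if the arm or the gripper's body presses on something with over 40 N, if the wrist force passes 120 N, or if a joint passes its speed limit or range.

## Working session

There is one attempt and no reset: what is moved stays moved. The work goes in short steps, Python scripts to look and compute and a tool call to move; the robot and the scene stay as the last step left them, time stands still between calls to the robot, and variables do not carry over. Pictures are saved under pics/ and viewed, and the job is handed in when it is done.

Besides the shell and the picture viewer there is one more tool, called after ">>>" in YAML: its name, and indented under it one key for each argument. carry_out: Moves the arm, as the interface text tells. Its arguments: {"type":"object","properties":{"increments":{"type":"array","items":{"type":"array","items":{"type":"array","items":{"type":"number","minimum":-1,"maximum":1}}}},"hand":{"type":"number"},"squeeze":{"type":"number"}},"required":["increments"]}

```bash
ls; mkdir -p pics
python3 - <<'E'
from rig import sense, optics, r, nets
import cv2
print(sense(), r.tip_reach)
for n in ("top","side","wrist"):
    f=optics.grab_frame(n)
    cv2.imwrite(f"pics/{n}0.png",f["img"][:,:,::-1])
    print(n,f["fov_y"],f["cx"],f["cy"],f["R"].round(3).tolist(),f["t"].round(1).tolist())
    for t in ("counter_box","counter_grip","switch_box","keyway_mouth","key_stand","key","test_board","console_lid","screw_jar","stylus","spring_barrel"):
        print(t,[(p["point"].round(1).tolist() if hasattr(p["point"],'round') else p["point"],round(p["confidence"],2)) for p in nets.tip_of(t,n)][:3])
print(sense()["clock"])
E
```

```text
pics
{'clock': 0.0, 'qpos': array([ 1.34259383e+00,  3.53674288e-01,  1.63411299e+00, -2.12347727e-05,
        1.15521700e+00, -2.38782061e-03]), 'qvel': array([ 0.00069277, -0.00084403,  0.0033149 ,  0.0004334 ,  0.00038673,
        0.00025307]), 'joint_efforts': array([ 2.10513746e-03, -6.05243683e+01, -3.42061722e+01,  1.42768804e-04,
        9.42763902e-03, -1.89145629e-05]), 'eef_pos': array([139.83687323, 608.70420741, 252.55438721]), 'tcp_rot': array([-3.14018098e+00,  1.60444309e-05,  2.91578658e+00]), 'contact_force': array([-0.498924  ,  0.40155222,  0.57285809]), 'wrist_torque': array([-0.00224347, -0.01685938,  0.0500028 ]), 'opening': 0.9976349001713162} 22.0
top 53.83108732226096 315.21685005469203 238.5049644107372 [[-0.022, -1.0, -0.002], [-0.983, 0.022, -0.185], [0.185, -0.002, -0.983]] [-33.0, 580.9, 902.0]
counter_box [([515.4, -219.1, -0.6], 0.59)]
counter_grip [([512.6, -218.9, 62.0], 0.6)]
switch_box [([489.7, 30.0, 2.8], 0.64), ([515.1, -219.4, -4.1], 0.4)]
keyway_mouth [([496.3, 30.1, 48.7], 0.45)]
key_stand [([526.3, 202.2, -3.2], 0.97)]
key [([363.2, -131.3,
[... 506 characters left out ...]
-220.3, 65.7], 0.6)]
switch_box [([491.8, 29.1, -1.3], 0.72)]
keyway_mouth [([494.9, 31.3, 47.9], 0.67)]
key_stand [([526.6, 201.4, -1.8], 0.9)]
key [([524.7, 199.1, 41.3], 0.84)]
test_board [([725.8, -32.4, 1.8], 0.72)]
console_lid [([723.6, 235.2, -5.0], 0.96)]
screw_jar [([726.3, -231.2, 2.2], 0.97)]
stylus [([370.7, 210.6, -1.7], 0.86)]
spring_barrel [([367.7, -125.8, -3.6], 0.83)]
wrist 70.75210084048358 314.54063589842843 240.1276171664808 [[0.225, 0.974, -0.001], [0.935, -0.215, 0.282], [0.275, -0.064, -0.959]] [-625.1, -35.4, 379.2]
counter_box []
counter_grip []
switch_box []
keyway_mouth []
key_stand []
key []
test_board []
console_lid []
screw_jar []
stylus []
spring_barrel []
1.8
```

View pictures.

View pics/top0.png

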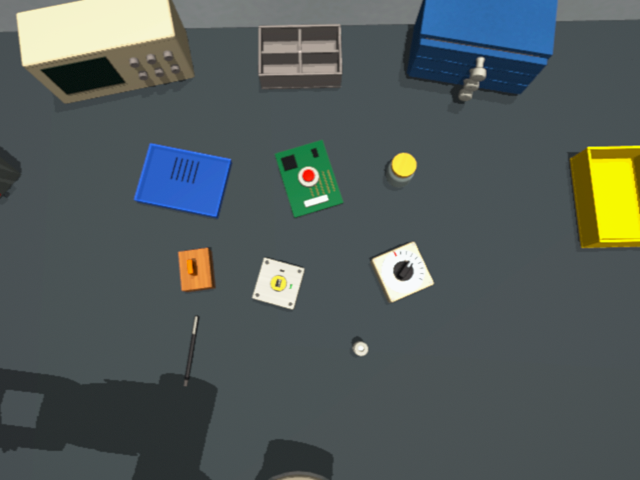

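View pics/side0.png

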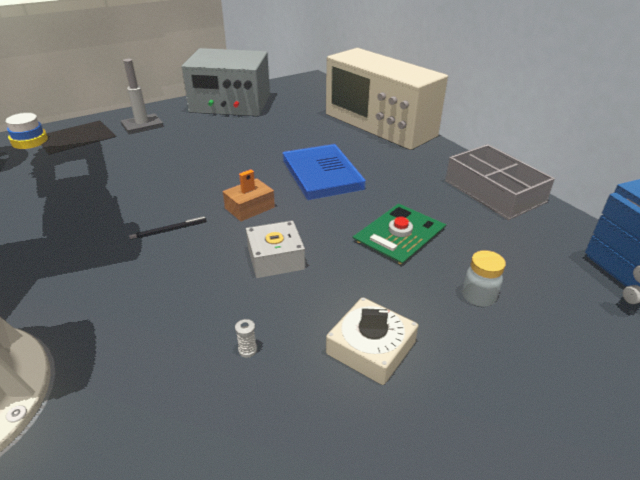

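```bash
python3 - <<'E'
import cv2
a=cv2.imread("pics/top0.png")
for n,(u,v) in dict(c=(475,262),s=(288,290),k=(120,262)).items():
    pass
t=[cv2.resize(a[200:330,x:x+130],(390,390),interpolation=cv2.INTER_CUBIC) for x in (460,230)]
cv2.imwrite("pics/topc.png",cv2.hconcat(t))
E
cat > h.py <<'E'
from rig import sense, optics, r, nets
import numpy as np, cv2
from scipy.spatial.transform import Rotation as Ro
def pose():
    s=sense(); return np.array(s["eef_pos"]), Ro.from_euler('xyz',s["tcp_rot"]), s
def plan(xyz,yaw,p=None):
    P,Rr,s=pose()
    T=Ro.from_euler('xyz',[np.pi,0,yaw])
    d=Rr.inv().apply(np.array(xyz)-P)
    w=(Rr.inv()*T).as_rotvec()
    print("at",P.round(1),"yaw",round(s["tcp_rot"][2],3),"q",s["qpos"].round(3),"t",round(s["clock"],2))
    print("dist",np.linalg.norm(d).round(1),"deg",np.degrees(np.linalg.norm(w)).round(2),"row",(d/400).round(4).tolist()+(np.degrees(w)/60).round(4).tolist())
def foc(f): return 240/np.tan(np.radians(f["fov_y"]/2))
def proj(f,X):
    c=f["R"]@np.asarray(X,float)+f["t"]; F=foc(f)
    return np.array([f["cx"]+F*c[0]/c[2], f["cy"]+F*c[1]/c[2]])
def ray(f,u,v):
    F=foc(f); d=f["R"].T@np.array([(u-f["cx"])/F,(v-f["cy"])/F,1.]); return -f["R"].T@f["t"], d
def onz(f,u,v,z):
    C,d=ray(f,u,v); return C+d*(z-C[2])/d[2]
def cloud(f):
    v,u=np.mgrid[0:480,0:640]; F=foc(f); Z=f["range_z"].astype(float)
    c=np.stack([(u-f["cx"])/F*Z,(v-f["cy"])/F*Z,Z],-1)
    return (c-f["t"])@f["R"]
def save(f,n): cv2.imwrite(f"pics/{n}.png",f["img"][:,:,::-1])
E
python3 - <<'E'
from h import *
f=optics.grab_frame("wrist")
P,Rr,s=pose()
C=-f["R"].T@f["t"]
print("cam in tool",Rr.inv().apply(C-P),"axis",Rr.inv().apply(f["R"][2]),"xaxis",Rr.inv().apply(f["R"][0]), foc(f))
plan([440,240,260],2.9)
# top cloud checks
f=optics.grab_frame("top"); X=cloud(f)
for n in ("counter_box","counter_grip","switch_box","key_stand","key","stylus","spring_barrel","test_board"):
    for m in nets.trace(n,"top")[:1]:
        q=X[m["mask"]&(f["range_z"]>0)]; print(n,round(m["confidence"],2),q.mean(0).round(1),np.percentile(q,[5,95],axis=0).round(1).tolist())
E
```

```text
cam in tool [  72.49077938    0.52119077 -119.94301047] axis [-0.28219597 -0.00112784  0.95935612] xaxis [-9.20017441e-04  9.99999167e-01  9.04999061e-04] 338.0119396219289
at [139.9 609.1 253.3] yaw 2.916 q [ 1.343  0.353  1.633 -0.     1.155 -0.002] t 1.85
dist 475.7 deg 0.9 row [-0.9377, -0.7314, -0.0168, -0.0, 0.0, 0.0151]
counter_box 0.81 [ 510.2 -219.5   41.6] [[466.5, -265.6, 34.6], [556.1, -175.3, 68.6]]
counter_grip 0.69 [ 511.3 -220.2   56.8] [[495.0, -238.1, 44.2], [527.7, -204.7, 76.3]]
switch_box 0.57 [492.3  28.8  42.9] [[454.1, -11.3, 22.9], [531.2, 68.8, 48.2]]
key_stand 0.97 [523.4 195.   37. ] [[487.0, 168.6, 14.1], [562.0, 226.0, 42.9]]
key 0.62 [523.6 196.9  72.1] [[512.2, 193.4, 47.6], [535.5, 202.3, 83.6]]
stylus 0.74 [ 511.  -221.8   56.2] [[495.0, -241.3, 42.0], [527.6, -205.4, 76.3]]
spring_barrel 0.53 [ 361.5 -128.1   44.5] [[352.5, -137.9, 15.0], [371.5, -118.5, 53.5]]
test_board 0.76 [720.2 -34.5  14.1] [[655.5, -87.4, 9.4], [787.5, 18.0, 25.6]]
```

View pics/topc.png

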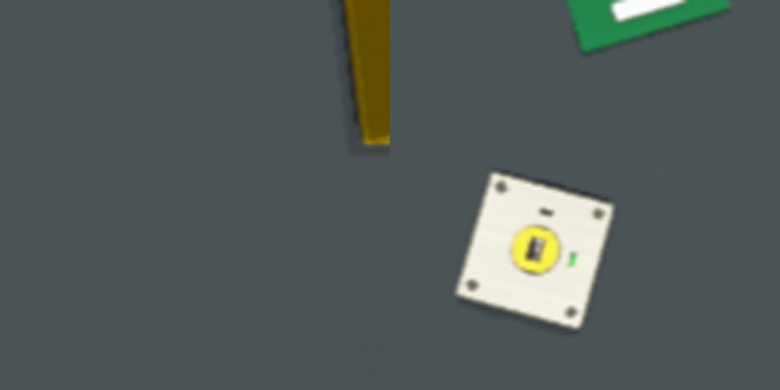

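>>> carry_out:
  increments:
    - [[-0.415,-0.278,0,0,0,0],[-0.415,-0.278,0,0,0,0],[-0.415,-0.278,0,0,0,0],[-0.415,-0.278,0,0,0,0],[-0.415,-0.278,0,0,0,0]]

```text
clock: 2.72
eef_pos: [278.1, 461.4, 253.3]
tcp_rot: [-3.141, 0.0, 2.916]
contact_force: [0.5, -0.5, -0.6]
opening: 1.002
```

>>> carry_out:
  increments:
    - [[-0.415,-0.278,0,0,0,0],[-0.415,-0.278,0,0,0,0],[-0.415,-0.278,0,0,0,0],[-0.415,-0.278,0,0,0,0],[-0.415,-0.278,0,0,0,0]]

```text
clock: 3.13
eef_pos: [415.3, 315.9, 253.6]
tcp_rot: [3.141, 0.001, 2.915]
contact_force: [0.8, -0.4, 0.4]
opening: 0.998
```

```bash
python3 -c "
from h import *
plan([525,200,250],2.9)"
```

```text
at [415.3 315.9 253.6] yaw 2.915 q [ 6.480e-01  1.920e-01  1.852e+00 -1.000e-03  1.097e+00 -6.970e-01] t 3.13
dist 159.6 deg 0.88 row [-0.3323, -0.2207, 0.0091, 0.0002, 0.0007, 0.0146]
```

>>> carry_out:
  increments:
    - [[-0.332,-0.221,0.009,0,0,0],[-0.332,-0.221,0.009,0,0,0],[-0.332,-0.221,0.009,0,0,0],[-0.332,-0.221,0.009,0,0,0],[-0.332,-0.221,0.009,0,0,0]]

```text
clock: 3.55
eef_pos: [527.1, 198.1, 249.8]
tcp_rot: [-3.141, 0.003, 2.912]
contact_force: [-0.4, -0.2, 0.8]
opening: 1.0
```

Run:
```python
from h import *
f=optics.grab_frame("wrist"); save(f,"w1"); X=cloud(f)
np.savez("w1.npz",**{k:f[k] for k in f})
print(nets.tip_of("key","wrist"),nets.tip_of("keyway_mouth","wrist"))
for n in ("key","key_stand","switch_box"):
    for m in nets.trace(n,"wrist")[:1]:
        q=X[m["mask"]&(f["range_z"]>0)]; print(n,round(m["confidence"],2),q.mean(0).round(1),np.percentile(q,[3,97],axis=0).round(1).tolist())
        if n=="key":
            t=q[q[:,2]>75][:,:2]; print(len(t),cv2.minAreaRect(t.astype(np.float32)), t.mean(0), np.percentile(q[:,2],99))
            k=X.reshape(-1,3); k=k[(abs(k[:,0]-525)<40)&(abs(k[:,1]-200)<40)]
            t=k[k[:,2]>70]; print("all",len(t),cv2.minAreaRect(t[:,:2].astype(np.float32)),np.median(t[:,2]))
        if n=="key_stand":
            t=q[abs(q[:,2]-40)<4]; print(cv2.minAreaRect(t[:,:2].astype(np.float32)),np.median(t[:,2]))
plan([493,30,250],2.9)
```

```text
[] [{'point': [502.4, 31.0, 46.4], 'confidence': 0.64}]
key 0.7 [523.5 201.3  76. ] [[512.1, 195.7, 46.9], [538.2, 206.5, 82.5]]
360 ((526.0089111328125, 200.93589782714844), (28.17173957824707, 10.141483306884766), 5.517607688903809) [525.12514537 200.98247346] 83.12577985362373
all 30731 ((522.4908447265625, 200.69992065429688), (87.57677459716797, 34.89627456665039), 77.21282196044922) 313.95520564446156
key_stand 0.67 [522.3 200.9  38.9] [[486.6, 171.8, 34.6], [562.8, 229.4, 40.8]]
((526.0494995117188, 200.72552490234375), (79.90190887451172, 59.726444244384766), 6.961338043212891) 39.49341310904463
switch_box 0.57 [491.6  37.5  40.7] [[448.7, -8.7, 8.3], [536.5, 79.4, 46.9]]
at [522.6 203.1 249.7] yaw 2.917 q [ 0.368  0.257  1.776  0.     1.108 -0.979] t 3.85
dist 175.6 deg 0.98 row [-0.0242, -0.4382, -0.0007, 0.0001, -0.0003, 0.0163]
```

View pics/w1.png

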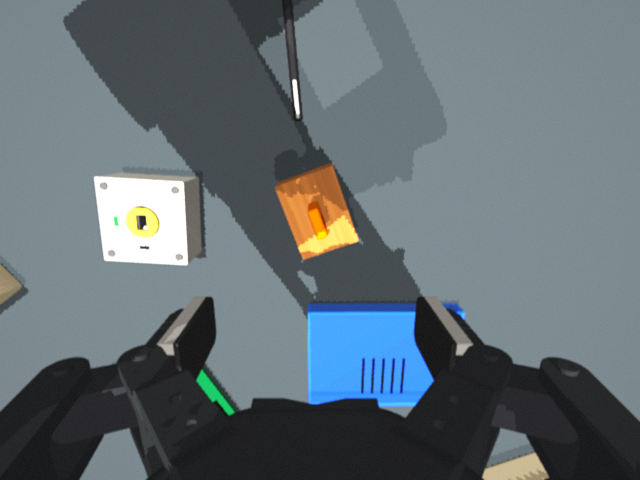

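>>> carry_out:
  increments:
    - [[-0.024,-0.438,0,0,0,0],[-0.024,-0.438,0,0,0,0],[-0.024,-0.438,0,0,0,0],[-0.024,-0.438,0,0,0,0],[-0.024,-0.438,0,0,0,0]]

```text
clock: 4.27
eef_pos: [491.6, 26.1, 249.8]
tcp_rot: [-3.14, -0.0, 2.916]
contact_force: [-0.6, 0.5, -1.0]
opening: 0.999
```

Run:
```python
from h import *
optics.grab_frame("wrist");optics.grab_frame("wrist")
f=optics.grab_frame("wrist"); save(f,"w2"); X=cloud(f)
np.savez("w2.npz",**{k:f[k] for k in f})
for n in ("keyway_mouth","switch_box","key","counter_grip"): print(n,[(np.round(p["point"],1),round(p["confidence"],2)) for p in nets.tip_of(n,"wrist")][:2])
for n in ("key","key_stand","switch_box","counter_box"):
    for m in nets.trace(n,"wrist")[:1]:
        q=X[m["mask"]&(f["range_z"]>0)]; print(n,round(m["confidence"],2),q.mean(0).round(1),np.percentile(q,[3,97],axis=0).round(1).tolist())
        if n=="key":
            t=q[q[:,2]>75][:,:2]; print(len(t),cv2.minAreaRect(t.astype(np.float32)), t.mean(0), np.percentile(q[:,2],99))
        if n=="switch_box":
            t=q[abs(q[:,2]-45)<4]; print(cv2.minAreaRect(t[:,:2].astype(np.float32)),np.median(t[:,2]))
        else:
            t=q[abs(q[:,2]-40)<4]; print(cv2.minAreaRect(t[:,:2].astype(np.float32)),np.median(t[:,2]))
# brass
hsv=cv2.cvtColor(f["img"],cv2.COLOR_RGB2HSV)
P=X; sel=(abs(P[...,0]-493)<30)&(abs(P[...,1]-30)<30)&(hsv[...,1]>120)&(hsv[...,0]>15)&(hsv[...,0]<40)&(hsv[...,2]>80)
q=P[sel]; print("brass",sel.sum(),q.mean(0),cv2.minEnclosingCircle(q[:,:2].astype(np.float32)),np.median(q[:,2]))
print(proj(f,[493,30,47]))
a=cv2.cvtColor(f["img"],cv2.COLOR_RGB2BGR)
u,v=proj(f,[493,30,47]).astype(int)
cv2.imwrite("pics/w2c.png",cv2.resize(a[v-50:v+50,u-60:u+60],None,fx=6,fy=6,interpolation=cv2.INTER_CUBIC))
plan([493,30,250],2.9)
```

```text
keyway_mouth [(array([500.7,  31.5,  48. ]), 0.87)]
switch_box [(array([494.6,  28.2,  -0.9]), 0.89)]
key [(array([523.6, 195.4,  38.5]), 0.59)]
counter_grip [(array([ 511.9, -224.1,   63.7]), 0.92)]
key 0.93 [524.  197.7  67.4] [[512.3, 194.4, 41.2], [538.4, 204.7, 82.1]]
436 ((525.7467041015625, 199.93264770507812), (28.00884437561035, 10.4879732131958), 7.249797821044922) [525.09012517 199.05516688] 82.39371751203035
((520.5869140625, 204.5535430908203), (22.134841918945312, 29.034259796142578), 28.878658294677734) 41.650857611545646
key_stand 0.69 [519.7 192.6  34.1] [[485.0, 167.5, 4.6], [564.4, 228.6, 40.6]]
((526.69189453125, 200.75131225585938), (81.63169860839844, 61.27690887451172), 6.8032965660095215) 39.304958923966296
switch_box 0.73 [490.4  31.6  43.3] [[449.2, -9.8, 21.9], [533.3, 73.6, 46.8]]
((493.6915283203125, 31.04213523864746), (84.2332992553711, 84.22167205810547), 73.49497985839844) 44.59991038608061
counter_box 0.85 [ 506.7 -208.7   39.4] [[459.4, -266.9, 7.7], [558.3, -164.3, 74.3]]
((512.823974609375, -220.87234497070312), (95.76258850097656, 97.67204284667969), 21.6494197845459) 39.994221354604996
brass 655 [492.86112449  31.05935683  46.61605923] ((487.2906188964844, 23.189002990722656), 26.05447769165039) 46.3819860729164
[315.88938726 217.7067446 ]
at [493.6  30.1 249.6] yaw 2.917 q [ 0.058  0.153  1.91   0.     1.079 -1.289] t 4.82
dist 0.7 deg 0.98 row [0.0014, -0.0005, -0.0011, 0.0, -0.0002, 0.0163]
```

View pics/w2.png

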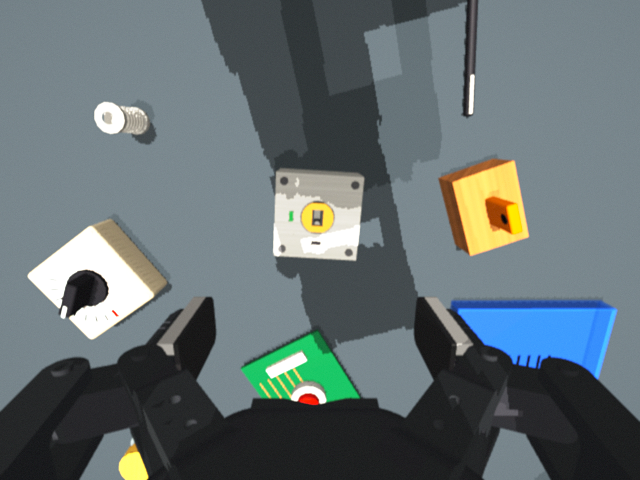

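View pics/w2c.png

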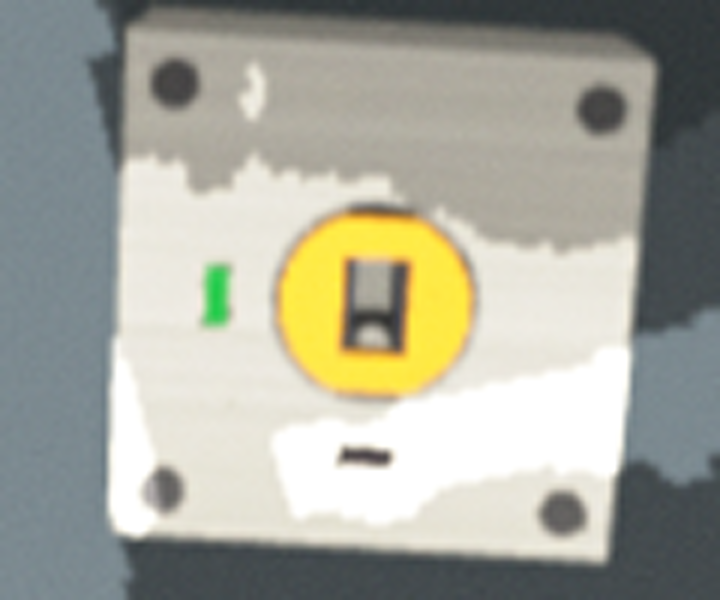

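>>> carry_out:
  increments:
    - [[-0.093,-0.301,0,0,0,0],[-0.093,-0.301,0,0,0,0],[-0.093,-0.301,0,0,0,0],[-0.093,-0.301,0,0,0,0]]

```text
clock: 5.15
eef_pos: [503.5, -101.6, 249.9]
tcp_rot: [-3.139, 0.002, 2.913]
contact_force: [-0.1, -0.3, -0.1]
opening: 0.999
```

>>> carry_out:
  increments:
    - [[-0.093,-0.301,0,0,0,0],[-0.093,-0.301,0,0,0,0],[-0.093,-0.301,0,0,0,0],[-0.093,-0.301,0,0,0,0],[-0.093,-0.301,0,0,0,0]]

```text
clock: 5.57
eef_pos: [512.1, -223.8, 249.3]
tcp_rot: [3.142, -0.0, 2.913]
contact_force: [-0.4, 0.5, 0.6]
opening: 1.006
```

Run:
```python
from h import *
d=dict(np.load("w2.npz")); print("brass c",onz(d,317.5,217.3,47))
optics.grab_frame("wrist")
f=optics.grab_frame("wrist"); save(f,"w3"); X=cloud(f)
np.savez("w3.npz",**{k:f[k] for k in f})
for n in ("counter_grip","counter_box"):
    print(n,[(np.round(p["point"],1),round(p["confidence"],2)) for p in nets.tip_of(n,"wrist")][:2])
q=X.reshape(-1,3); q=q[(abs(q[:,0]-512)<75)&(abs(q[:,1]+221)<75)]
t=q[(abs(q[:,2]-75)<4)]; print("bar",len(t),cv2.minAreaRect(t[:,:2].astype(np.float32)),np.median(t[:,2]))
t=q[(abs(q[:,2]-40)<3)]; print("box",len(t),cv2.minAreaRect(t[:,:2].astype(np.float32)),np.median(t[:,2]))
u,v=proj(f,[513,-221,60]).astype(int); print(u,v)
cv2.imwrite("pics/w3c.png",cv2.resize(f["img"][v-50:v+50,u-60:u+60,::-1],None,fx=6,fy=6,interpolation=cv2.INTER_CUBIC))
plan([513,-221,250],2.9)
```

```text
brass c [492.96025232  31.62339419  47.        ]
counter_grip [(array([ 511.3, -219. ,   62.2]), 0.6), (array([ 514.6, -220.1,   -2.4]), 0.22)]
counter_box [(array([ 514.4, -218.5,   -0.7]), 0.55)]
bar 514 ((512.8632202148438, -221.05331420898438), (12.00082015991211, 35.54994201660156), 54.064208984375) 74.36159465071971
box 7213 ((512.7131958007812, -220.9681396484375), (95.3423843383789, 95.27935028076172), 22.003005981445312) 39.74837439136683
315 222
at [ 512.  -220.7  249.6] yaw 2.917 q [-0.41   0.253  1.783  0.     1.107 -1.756] t 5.77
dist 1.1 deg 0.97 row [-0.0025, -0.0001, -0.0011, 0.0004, -0.0005, 0.0162]
```

View pics/w3c.png

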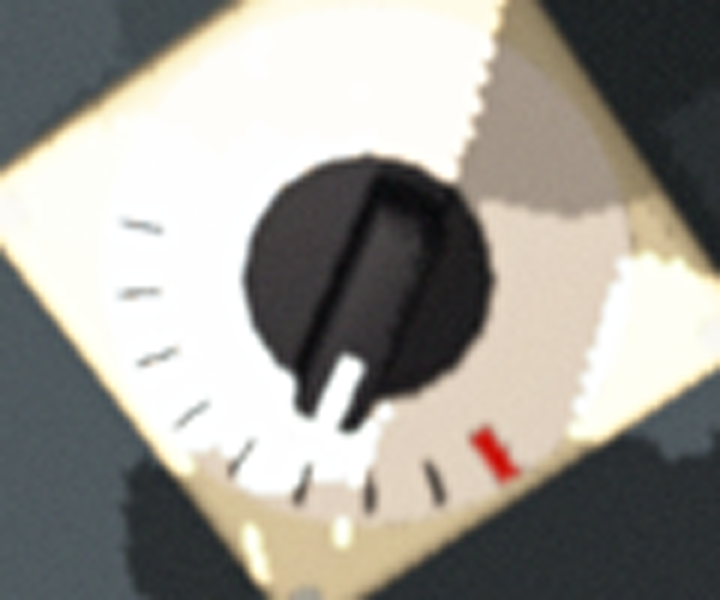

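```bash
python3 -c "
from h import *
plan([512.9,-221,71],2.514)"
```

```text
at [ 512.  -220.7  249.6] yaw 2.917 q [-0.41   0.253  1.783  0.     1.107 -1.756] t 5.77
dist 178.6 deg 23.09 row [-0.0025, -0.0004, 0.4464, 0.0003, -0.0006, 0.3848]
```

>>> carry_out:
  increments:
    - [[-0.0025,-0.0004,0.35,0,0,0.385],[-0.0025,-0.0004,0.35,0,0,0.385],[-0.0025,-0.0004,0.35,0,0,0.385],[-0.0025,-0.0004,0.35,0,0,0.385],[-0.0025,-0.0004,0.35,0,0,0.385]]

```text
clock: 6.18
eef_pos: [510.5, -219.9, 105.8]
tcp_rot: [-3.14, -0.007, 2.513]
contact_force: [-1.4, 0.4, 0.7]
opening: 0.998
```

Run:
```python
from h import *
optics.grab_frame("wrist")
f=optics.grab_frame("wrist"); save(f,"w4")
X=cloud(f);q=X.reshape(-1,3); q=q[(abs(q[:,0]-512)<45)&(abs(q[:,1]+221)<45)]
t=q[(abs(q[:,2]-75)<3)]; print("bar",len(t),cv2.minAreaRect(t[:,:2].astype(np.float32)),np.median(t[:,2]))
plan([512.9,-221,71],2.514)
```

```text
bar 1566 ((512.65576171875, -220.83775329589844), (11.836567878723145, 36.604644775390625), 54.53056335449219) 74.3389919571692
at [ 513.3 -221.5  110. ] yaw 2.516 q [-0.41   0.431  1.889  0.     0.822 -1.355] t 6.28
dist 39.0 deg 0.11 row [0.0014, 0.0005, 0.0974, -0.0001, -0.0006, 0.0017]
```

View pics/w4.png

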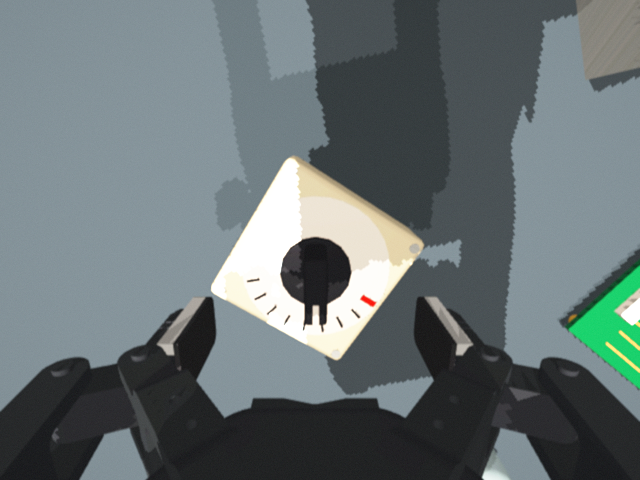

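>>> carry_out:
  increments:
    - [[0,0,0.0975,0,0,0],[0,0,0.0975,0,0,0],[0,0,0.0975,0,0,0]]

```text
clock: 6.53
eef_pos: [513.0, -222.0, 71.4]
tcp_rot: [-3.141, -0.001, 2.514]
contact_force: [-0.6, -0.8, 0.6]
opening: 1.001
```

>>> carry_out:
  increments:
    - [[0,0,0,0,0,0],[0,0,0,0,0,0],[0,0,0,0,0,0],[0,0,0,0,0,0],[0,0,0,0,0,0]]
  hand: 1
  squeeze: 40

```text
clock: 6.95
eef_pos: [513.4, -222.7, 71.6]
tcp_rot: [3.141, 0.001, 2.513]
contact_force: [-0.8, 0.2, -0.6]
opening: 0.298
```

>>> carry_out:
  increments:
    - [[0,0,0,0,0,0],[0,0,0,0,0,0],[0,0,0,0,0,0],[0,0,0,0,0,0],[0,0,0,0,0,0]]

```text
clock: 7.37
eef_pos: [513.8, -221.9, 71.4]
tcp_rot: [3.14, 0.001, 2.512]
contact_force: [1.5, 5.3, 5.9]
opening: 0.133
```

Run:
```python
from h import *
plan([512.9,-221,71],3.53)
s=sense(); print(s["contact_force"],s["wrist_torque"],s["opening"])
```

```text
at [ 513.8 -221.9   71.4] yaw 2.512 q [-0.411  0.49   1.907  0.002  0.744 -1.354] t 7.37
dist 1.3 deg 58.32 row [0.0031, 0.0006, 0.001, 0.0008, 0.0012, -0.9719]
[1.53142113 5.3235484  5.92833949] [ 0.80073304 -0.1453205  -0.0374662 ] 0.13258922550167
```

>>> carry_out:
  increments:
    - [[0.001,0,0.0,0,0,-0.08],[0.002,0,0,0,0,-0.16],[0.002,0,0,0,0,-0.24],[0.002,0,0,0,0,-0.32],[0.002,0,0,0,0,-0.4]]

```text
clock: 7.78
eef_pos: [513.9, -221.7, 71.4]
tcp_rot: [3.141, 0.003, 2.935]
contact_force: [4.2, 5.3, 3.0]
opening: 0.13
```

>>> carry_out:
  increments:
    - [[0,0,0,0,0,-0.08],[0,0,0,0,0,-0.16],[0,0,0,0,0,-0.24],[0,0,0,0,0,-0.32],[0,0,0,0,0,-0.4]]

```text
clock: 8.2
eef_pos: [513.9, -221.5, 71.4]
tcp_rot: [-3.141, 0.003, -2.929]
contact_force: [5.0, 6.1, 3.5]
opening: 0.131
```

Run:
```python
from h import *
plan([512.9,-221,71],3.53)
s=sense(); print(s["contact_force"],s["wrist_torque"],s["opening"])
```

```text
at [ 513.9 -221.5   71.4] yaw -2.929 q [-4.110e-01  4.890e-01  1.908e+00  2.000e-03  7.420e-01 -2.195e+00] t 8.2
dist 1.2 deg 10.09 row [0.0021, 0.0018, 0.001, -0.0005, 0.0027, -0.1682]
[4.99140559 6.11421954 3.472631  ] [ 0.97826287 -0.70546823 -0.04784666] 0.13091301841866818
```

>>> carry_out:
  increments:
    - [[0,0,0,0,0,-0.06],[0,0,0,0,0,-0.12],[0,0,0,0,0,-0.16],[0,0,0,0,0,-0.18],[0,0,0,0,0,-0.18]]

```text
clock: 8.62
eef_pos: [513.9, -221.4, 71.4]
tcp_rot: [-3.141, 0.003, -2.744]
contact_force: [4.6, 6.8, 3.2]
opening: 0.133
```

Run:
```python
from h import *
plan([512.9,-221,71],3.53)
s=sense(); print(s["contact_force"],s["wrist_torque"],s["opening"])
```

```text
at [ 513.9 -221.4   71.4] yaw -2.744 q [-0.411  0.489  1.908  0.003  0.742 -2.381] t 8.62
dist 1.2 deg 0.54 row [0.0019, 0.002, 0.0011, -0.0005, 0.0028, 0.0085]
[4.56249063 6.84365866 3.15737133] [ 1.01937641 -0.79623068 -0.36930116] 0.13290558303513658
```

>>> carry_out:
  increments:
    - [[0,0,0,0,0,0.01],[0,0,0,0,0,0.01],[0,0,0,0,0,0.01],[0,0,0,0,0,0.01],[0,0,0,0,0,0.01]]
  hand: 0

```text
clock: 9.03
eef_pos: [512.2, -222.1, 70.6]
tcp_rot: [3.141, -0.0, -2.755]
contact_force: [-0.1, 0.5, -0.1]
opening: 0.826
```

>>> carry_out:
  increments:
    - [[0,0,-0.05,0,0,0],[0,0,-0.1,0,0,0],[0,0,-0.2,0,0,0],[0,0,-0.3,0,0,0],[0,0,-0.3,0,0,0]]

```text
clock: 9.45
eef_pos: [515.9, -223.6, 197.9]
tcp_rot: [-3.134, 0.007, -2.755]
contact_force: [2.2, -0.5, -0.1]
opening: 1.0
```

Run:
```python
from h import *
optics.grab_frame("wrist")
f=optics.grab_frame("wrist"); save(f,"w5")
X=cloud(f);q=X.reshape(-1,3); q=q[(abs(q[:,0]-512)<75)&(abs(q[:,1]+221)<75)]
t=q[(abs(q[:,2]-75)<3)]; print("bar",len(t),cv2.minAreaRect(t[:,:2].astype(np.float32)),np.median(t[:,2]))
t=q[(abs(q[:,2]-40)<3)]; print("box",len(t),cv2.minAreaRect(t[:,:2].astype(np.float32)),np.median(t[:,2]))
u,v=proj(f,[513,-221,60]).astype(int); print(u,v)
cv2.imwrite("pics/w5c.png",cv2.resize(f["img"][v-50:v+50,u-60:u+60,::-1],None,fx=6,fy=6,interpolation=cv2.INTER_CUBIC))
plan([526,200.5,190],3.26)
```

```text
bar 736 ((512.7794799804688, -220.76416015625), (36.09981918334961, 11.352594375610352), 22.037195205688477) 74.29997506838977
box 9997 ((512.6552124023438, -221.1343994140625), (95.03726196289062, 95.14409637451172), 21.921798706054688) 39.70298822367631
318 234
at [ 513.3 -222.5  192.5] yaw -2.755 q [-0.412  0.318  1.835 -0.     0.985 -2.369] t 9.55
dist 423.2 deg 15.38 row [-0.4283, 0.9674, 0.0047, -0.0023, 0.0028, 0.2562]
```

View pics/w5c.png

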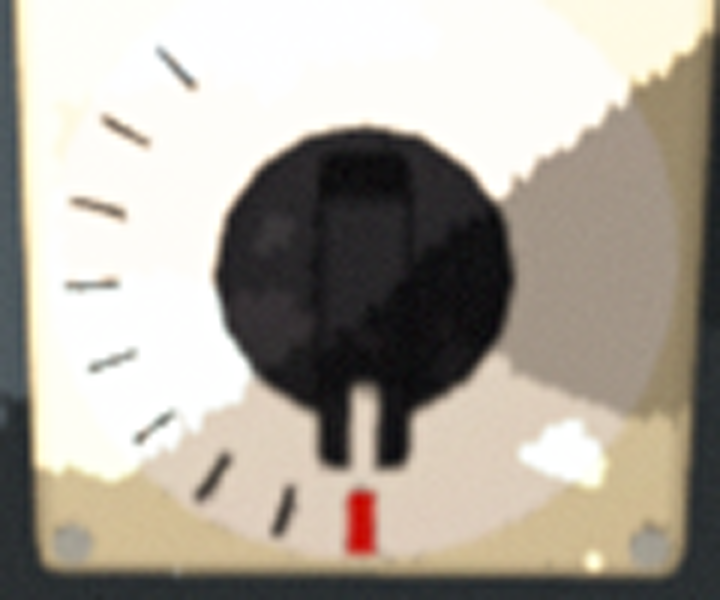

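>>> carry_out:
  increments:
    - [[-0.2,0.452,0,0,0,0],[-0.2,0.452,0,0,0,0],[-0.2,0.452,0,0,0,0],[-0.2,0.452,0,0,0,0],[-0.2,0.452,0,0,0,0]]

```text
clock: 9.97
eef_pos: [516.7, -21.8, 189.0]
tcp_rot: [3.14, -0.003, -2.755]
contact_force: [0.3, -0.0, -0.1]
opening: 0.997
```

>>> carry_out:
  increments:
    - [[-0.2,0.452,0,0,0,0],[-0.2,0.452,0,0,0,0],[-0.2,0.452,0,0,0,0],[-0.2,0.452,0,0,0,0],[-0.2,0.452,0,0,0,0]]

```text
clock: 10.38
eef_pos: [522.8, 175.9, 189.0]
tcp_rot: [3.141, -0.002, -2.754]
contact_force: [1.0, -0.9, 1.0]
opening: 1.0
```

```bash
python3 -c "
from h import *
plan([526,200.5,150],3.263)"
```

```text
at [522.8 175.9 189. ] yaw -2.754 q [ 0.322  0.313  1.85   0.     0.98  -1.637] t 10.38
dist 46.2 deg 15.25 row [-0.0308, 0.0539, 0.0975, 0.0002, -0.0024, 0.2541]
```

>>> carry_out:
  increments:
    - [[-0.031,0.051,0.097,0,0,0.254],[-0.031,0.051,0.097,0,0,0.254],[-0.031,0.051,0.097,0,0,0.254],[-0.031,0.051,0.097,0,0,0.254],[-0.031,0.051,0.097,0,0,0.254]]

```text
clock: 10.8
eef_pos: [527.8, 196.2, 151.7]
tcp_rot: [-3.141, -0.001, -3.017]
contact_force: [0.1, -1.1, 0.3]
opening: 1.006
```

Run:
```python
from h import *
f=optics.grab_frame("wrist"); save(f,"w6")
X=cloud(f);q=X.reshape(-1,3); q=q[(abs(q[:,0]-526)<55)&(abs(q[:,1]-201)<45)]
t=q[(abs(q[:,2]-82)<3)]; print("key",len(t),cv2.minAreaRect(t[:,:2].astype(np.float32)),np.median(t[:,2]))
t=q[(abs(q[:,2]-40)<3)]; print("stand",len(t),cv2.minAreaRect(t[:,:2].astype(np.float32)),np.median(t[:,2]))
plan([526,200.5,70],3.263)
```

```text
key 713 ((525.554931640625, 200.96107482910156), (27.46831512451172, 9.751999855041504), 7.037182331085205) 81.14732076011273
stand 8023 ((526.2932739257812, 200.95233154296875), (80.732666015625, 60.20563507080078), 6.798985004425049) 39.42283970270154
at [528.1 196.1 152.2] yaw -3.018 q [ 0.353  0.376  1.855 -0.     0.91  -1.341] t 10.85
dist 82.3 deg 0.1 row [0.0039, 0.0116, 0.2054, -0.0001, 0.0002, 0.0017]
```

View pics/w6.png

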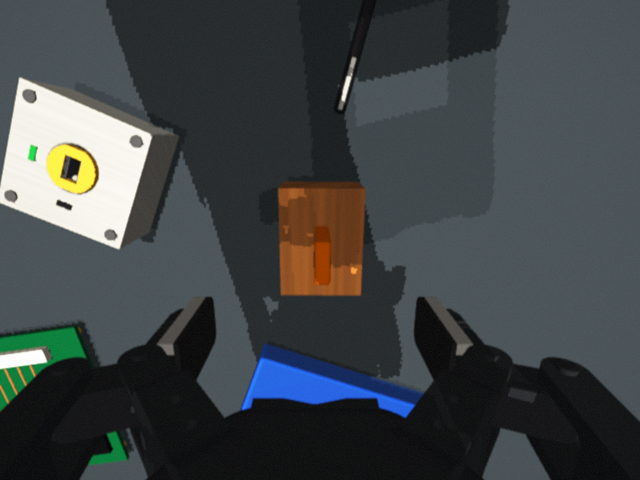

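>>> carry_out:
  increments:
    - [[0.005,0.0125,0.15,0,0,0],[0.005,0.0125,0.2,0,0,0],[0.005,0.0125,0.2,0,0,0],[0.005,0.0125,0.2,0,0,0],[0.005,0.0125,0.2,0,0,0]]

```text
clock: 11.27
eef_pos: [526.4, 201.4, 73.7]
tcp_rot: [3.141, 0.002, -3.02]
contact_force: [0.2, -0.2, 0.4]
opening: 1.001
```

Run:
```python
from h import *
plan([525.9,200.9,66],3.263)
```

```text
at [526.4 201.4  73.7] yaw -3.02 q [ 0.363  0.491  1.898 -0.     0.751 -1.329] t 11.27
dist 7.7 deg 0.1 row [0.0015, -0.001, 0.0193, 0.0003, 0.0016, -0.0002]
```

>>> carry_out:
  increments:
    - [[0.001,-0.001,0.018,0,0,0],[0.001,-0.001,0.018,0,0,0]]

```text
clock: 11.43
eef_pos: [525.9, 201.2, 65.9]
tcp_rot: [3.141, 0.002, -3.021]
contact_force: [-0.3, 0.0, -0.5]
opening: 0.997
```

>>> carry_out:
  increments:
    - [[0,0,0,0,0,0],[0,0,0,0,0,0],[0,0,0,0,0,0],[0,0,0,0,0,0],[0,0,0,0,0,0]]
  hand: 1
  squeeze: 80

```text
clock: 11.85
eef_pos: [525.0, 201.1, 64.9]
tcp_rot: [3.142, 0.0, -3.021]
contact_force: [-0.1, -1.4, 0.9]
opening: 0.298
```

>>> carry_out:
  increments:
    - [[0,0,0,0,0,0],[0,0,0,0,0,0],[0,0,0,0,0,0],[0,0,0,0,0,0],[0,0,0,0,0,0]]

```text
clock: 12.27
eef_pos: [525.0, 201.2, 64.8]
tcp_rot: [3.142, 0.0, -3.021]
contact_force: [-1.7, 0.0, 5.6]
opening: 0.11
```

Run:
```python
from h import *
plan([525.9,200.9,150],3.263)
s=sense(); print(s["contact_force"],s["wrist_torque"],s["opening"])
```

```text
at [525.  201.2  64.8] yaw -3.021 q [ 0.363  0.504  1.903  0.     0.735 -1.328] t 12.27
dist 85.2 deg 0.03 row [-0.0022, -0.0009, -0.2129, 0.0001, 0.0, -0.0006]
[-1.74674141  0.0249841   5.62700885] [ 0.01509078  0.228308   -0.00657183] 0.11007589145617337
```

>>> carry_out:
  increments:
    - [[0,0,-0.03,0,0,0],[0,0,-0.08,0,0,0],[0,0,-0.15,0,0,0],[0,0,-0.18,0,0,0],[0,0,-0.18,0,0,0]]

```text
clock: 12.68
eef_pos: [526.9, 201.8, 140.0]
tcp_rot: [3.14, 0.005, -3.021]
contact_force: [0.9, 1.2, -0.5]
opening: 0.107
```

Run:
```python
from h import *
s=sense(); print(s["contact_force"],s["wrist_torque"],s["opening"])
f=optics.grab_frame("wrist"); save(f,"w7"); np.savez("w7.npz",**{k:f[k] for k in f})
P,Rr,s=pose()
X=cloud(f); T=Rr.inv().apply((X-P).reshape(-1,3)).reshape(X.shape)
for m in nets.trace("key","wrist")[:2]:
    k=m["mask"]&(f["range_z"]>0); q=T[k]; print(m["confidence"],k.sum(),np.percentile(q,[2,50,98],axis=0).round(1).tolist())
    ys,xs=np.where(m["mask"]); print(xs.min(),xs.max(),ys.min(),ys.max())
plan([493.2,31.3,130],2.854)
```

```text
[ 0.89214278  1.18191005 -0.45350119] [-0.02130922  0.04842807 -0.00370579] 0.10706451410189445
0.84 2895 [[-13.9, -3.9, -19.2], [6.4, 0.7, -17.6], [12.5, 5.6, 20.9]]
301 329 272 387
at [525.1 201.1 136.9] yaw -3.021 q [ 0.363  0.396  1.868 -0.     0.877 -1.328] t 12.78
dist 172.9 deg 23.4 row [0.1303, -0.4118, 0.017, 0.0004, 0.0009, 0.3901]
```

View pics/w7.png

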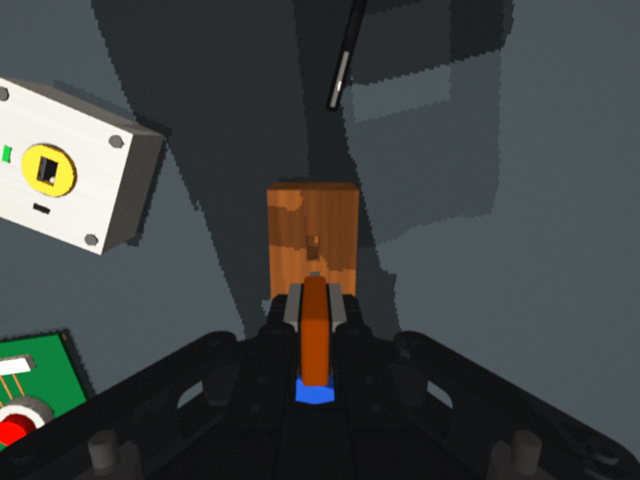

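Run:
```python
from h import *
f=optics.grab_frame("wrist"); 
P,Rr,s=pose(); np.savez("w8.npz",**{k:f[k] for k in f})
X=cloud(f); T=Rr.inv().apply((X-P).reshape(-1,3)).reshape(X.shape)
m=nets.trace("key","wrist")[0]["mask"]
t=T[m&(abs(T[...,2]+17.6)<2)]; print(len(t),np.percentile(t,[0,1,50,99,100],axis=0).round(1).tolist(),cv2.minAreaRect(t[:,:2].astype(np.float32)))
g=cv2.cvtColor(f["img"],cv2.COLOR_RGB2HSV)
k=(g[...,0]<15)&(g[...,1]>150)&(abs(T[...,0])<25)&(abs(T[...,1])<12)&(abs(T[...,2]+17.6)<2.5)
t=T[k];print(len(t),np.percentile(t,[0,1,50,99,100],axis=0).round(1).tolist(),cv2.minAreaRect(t[:,:2].astype(np.float32)))
# front face
k=m&(T[...,2]>-12)&(T[...,2]<20); print("front x", np.percentile(T[k],[5,50,95],axis=0).round(1).tolist())
# keyway from this picture & trace in w7
for p in nets.tip_of("keyway_mouth","wrist"): print(p)
```

```text
1819 [[-15.6, -4.5, -19.0], [-14.5, -4.2, -18.5], [-0.0, 0.6, -17.1], [12.4, 5.6, -15.7], [13.0, 5.7, -15.6]] ((-1.3169946670532227, 0.513575553894043), (10.191350936889648, 28.70237159729004), 89.41880798339844)
1862 [[-14.8, -4.4, -19.0], [-13.8, -4.1, -18.5], [0.5, 0.9, -17.1], [12.5, 5.7, -15.3], [13.0, 5.9, -15.1]] ((-0.8645648956298828, 0.7248601913452148), (27.77296257019043, 10.327526092529297), 0.6686238646507263)
front x [[11.0, -3.8, -11.0], [12.3, 0.6, 1.5], [12.8, 5.2, 17.7]]
{'point': [499.3, 29.8, 49.9], 'confidence': 0.74}
```

Run:
```python
from h import *
plan([492.4,31.4,125],2.854)
```

```text
at [524.2 200.8 135.4] yaw -3.021 q [ 0.363  0.398  1.869 -0.     0.877 -1.328] t 12.93
dist 172.6 deg 23.4 row [0.1299, -0.4107, 0.0266, -0.0009, -0.0018, 0.39]
```

>>> carry_out:
  increments:
    - [[0.13,-0.41,0.02,0,0,0.39],[0.13,-0.41,0.02,0,0,0.39],[0.13,-0.41,0.02,0,0,0.39],[0.13,-0.41,0.02,0,0,0.39],[0.13,-0.41,0.02,0,0,0.39]]

```text
clock: 13.35
eef_pos: [490.2, 27.4, 127.1]
tcp_rot: [-3.139, -0.004, 2.849]
contact_force: [-0.4, -0.4, -0.2]
opening: 0.104
```

>>> carry_out:
  increments:
    - [[0,0,0,0,0,0],[0,0,0,0,0,0],[0,0,0,0,0,0]]

```text
clock: 13.6
eef_pos: [493.4, 32.9, 128.4]
tcp_rot: [3.141, -0.0, 2.855]
contact_force: [0.2, 0.1, -0.2]
opening: 0.103
```

Run:
```python
from h import *
plan([492.4,31.4,111],2.854)
f=optics.grab_frame("wrist"); save(f,"w9"); np.savez("w9.npz",**{k:f[k] for k in f})
g=optics.grab_frame("side"); save(g,"s9"); np.savez("s9.npz",**{k:g[k] for k in g})
h=optics.grab_frame("top"); save(h,"t9"); np.savez("t9.npz",**{k:h[k] for k in h})
a=[]
for F,s in ((g,6),(h,6)):
    u,v=proj(F,[493,31,80]).astype(int); print(u,v)
    a.append(cv2.resize(F["img"][v-45:v+45,u-32:u+32,::-1],None,fx=s,fy=s,interpolation=cv2.INTER_CUBIC))
cv2.imwrite("pics/st9.png",cv2.hconcat(a))
for c in ("wrist","side","top"): print(c,[np.round(p["point"],1) for p in nets.tip_of("key",c)[:1]],[np.round(p["point"],1) for p in nets.tip_of("keyway_mouth",c)[:1]])
```

```text
at [493.4  32.9 128.4] yaw 2.855 q [ 0.063  0.319  2.016  0.     0.807 -1.221] t 13.6
dist 17.5 deg 0.05 row [0.0014, -0.0043, 0.0434, 0.0002, -0.0003, 0.0007]
272 221
276 281
wrist [] [array([501.1,  32.3,  47. ])]
side [array([492.9,  31.9, 103.6])] [array([496.6,  32. ,  49.9])]
top [] []
```

View pics/w9.png

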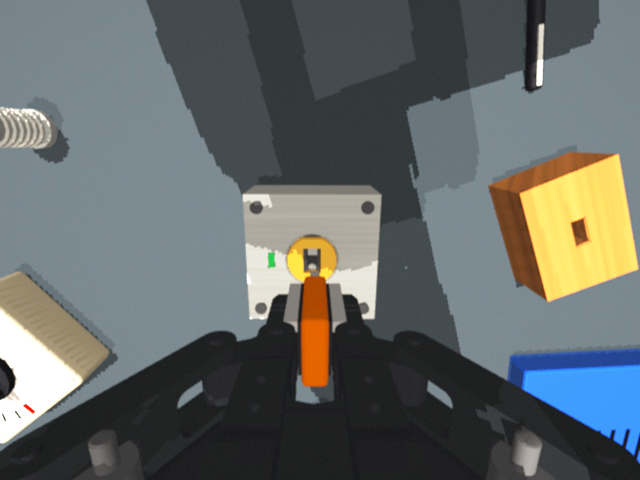

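View pics/st9.png

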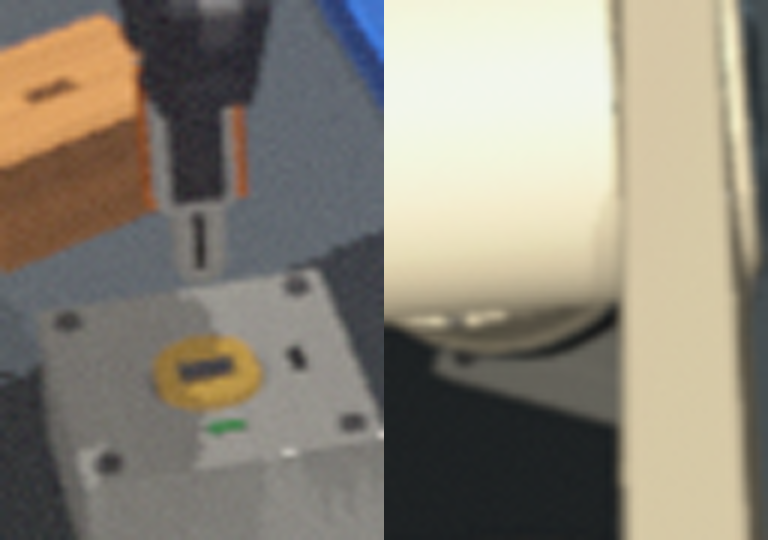

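Run:
```python
from h import *
f=dict(np.load("w9.npz")); g=dict(np.load("s9.npz"))
P=np.array([493.4,32.9,128.4]); yaw=2.855
tx=np.array([np.cos(yaw),np.sin(yaw),0]); ty=np.array([np.sin(yaw),-np.cos(yaw),0])
a=f["img"][:,:,::-1]
cv2.imwrite("pics/w9c.png",cv2.resize(a[225:305,265:365],None,fx=8,fy=8,interpolation=cv2.INTER_CUBIC))
S=np.array([493.3,31.3,47])
print("wrist slot px",proj(f,S),"side slot",proj(g,S))
for off in ((-1,0),(-1,.6),(1,0)):
    B=P+off[0]*tx+off[1]*ty; B[2]=76.6
    print(off,"blade tip side px",proj(g,B), "shoulder", proj(g,B+[0,0,27]))
# brass in wrist and side
for n,F in (("w",f),("s",g)):
    X=cloud(F); h=cv2.cvtColor(F["img"],cv2.COLOR_RGB2HSV)
    k=(abs(X[...,0]-493)<22)&(abs(X[...,1]-31)<22)&(abs(X[...,2]-47)<6)&(h[...,1]>110)&(h[...,0]>14)&(h[...,0]<35)
    k=cv2.morphologyEx(k.astype(np.uint8),cv2.MORPH_OPEN,np.ones((2,2)))
    c=max(cv2.findContours(k,cv2.RETR_EXTERNAL,cv2.CHAIN_APPROX_NONE)[0],key=len)
    e=cv2.fitEllipse(cv2.convexHull(c)); print(n,e,onz(F,*e[0],47))
for n in ("w2","w1"):
    F=dict(np.load(n+".npz"));X=cloud(F); h=cv2.cvtColor(F["img"],cv2.COLOR_RGB2HSV)
    k=(abs(X[...,0]-493)<22)&(abs(X[...,1]-31)<22)&(abs(X[...,2]-47)<6)&(h[...,1]>110)&(h[...,0]>14)&(h[...,0]<35)
    c=max(cv2.findContours(k.astype(np.uint8),cv2.RETR_EXTERNAL,cv2.CHAIN_APPROX_NONE)[0],key=len)
    e=cv2.fitEllipse(cv2.convexHull(c)); print(n,e,onz(F,*e[0],47))
```

```text
wrist slot px [311.69390273 260.79666315] side slot [273.15004809 236.94050885]
(-1, 0) blade tip side px [272.39130574 222.15729029] shoulder [271.49576134 208.66252177]
(-1, 0.6) blade tip side px [272.31764276 221.95717105] shoulder [271.42110942 208.46597775]
(1, 0) blade tip side px [271.20925593 222.34525738] shoulder [270.28912676 208.84598721]
w ((312.45513916015625, 260.10296630859375), (47.37190628051758, 49.55644607543945), 92.08317565917969) [492.99063039  31.89428058  47.        ]
s ((274.9296875, 238.72586059570312), (12.213218688964844, 17.315086364746094), 84.9332275390625) [493.45872636  25.2639395   47.        ]
w2 ((317.0185546875, 217.27198791503906), (30.59958839416504, 32.11509704589844), 89.88639831542969) [492.82662115  31.17176536  47.        ]
w1 ((142.45230102539062, 221.50210571289062), (28.27943229675293, 33.44123458862305), 118.26731872558594) [492.55437577  32.95505832  47.        ]
```

View pics/w9c.png

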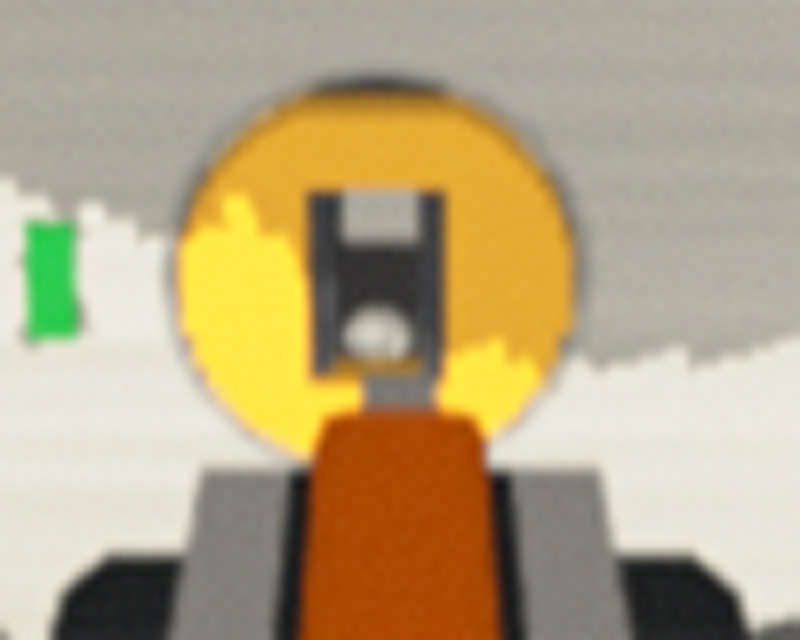

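>>> carry_out:
  increments:
    - [[0.0025,-0.004,0.02,0,0,0],[0.0025,-0.004,0.043,0,0,0],[0.0025,-0.004,0.043,0,0,0],[0.0025,-0.004,0.043,0,0,0]]

```text
clock: 14.38
eef_pos: [491.0, 30.7, 110.5]
tcp_rot: [-3.141, -0.002, 2.854]
contact_force: [0.6, 0.1, -0.3]
opening: 0.105
```

Run:
```python
from h import *
g=optics.grab_frame("side"); save(g,"s10"); f=optics.grab_frame("wrist")
plan([492.1,31.4,99],2.854)
u,v=proj(g,[493,31,60]).astype(int); print(u,v)
a=cv2.resize(g["img"][v-25:v+25,u-25:u+25,::-1],(600,600),interpolation=cv2.INTER_CUBIC)
cv2.imwrite("pics/s10c.png",a)
cv2.imwrite("pics/w10c.png",cv2.resize(f["img"][240:310,275:355,::-1],None,fx=8,fy=8,interpolation=cv2.INTER_CUBIC))
```

```text
at [491.6  30.7 111.3] yaw 2.854 q [ 0.059  0.345  2.03   0.     0.767 -1.224] t 14.48
dist 12.3 deg 0.03 row [-0.0007, 0.002, 0.0306, -0.0002, -0.0005, -0.0002]
272 230
```

View pics/s10c.png

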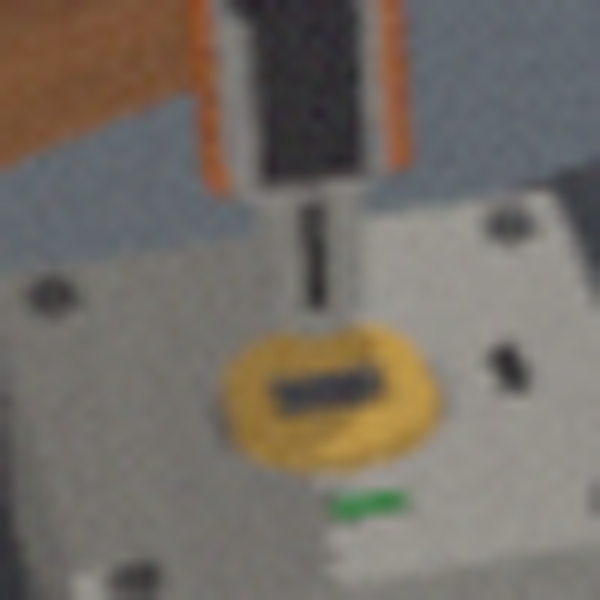

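View pics/w10c.png

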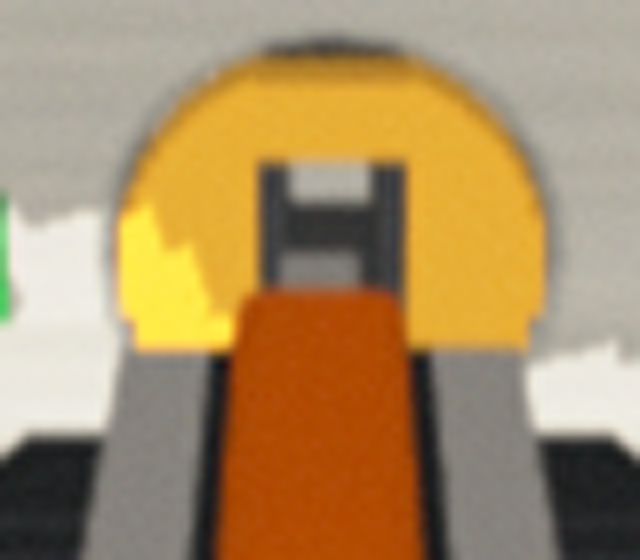

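>>> carry_out:
  increments:
    - [[-0.0028,0.0023,0.01,0,0,0],[-0.0028,0.0023,0.024,0,0,0],[-0.0028,0.0023,0.024,0,0,0],[-0.0028,0.0023,0.024,0,0,0]]

```text
clock: 14.82
eef_pos: [492.8, 31.3, 101.5]
tcp_rot: [-3.141, -0.001, 2.854]
contact_force: [0.1, -0.5, -1.0]
opening: 0.102
```

Run:
```python
from h import *
g=optics.grab_frame("side"); save(g,"s11"); f=optics.grab_frame("wrist")
s=sense(); print(s["contact_force"],s["wrist_torque"])
plan([492.6,31.4,90],2.854)
u,v=proj(g,[493,31,60]).astype(int); print(u,v)
a=cv2.resize(g["img"][v-25:v+25,u-25:u+25,::-1],(600,600),interpolation=cv2.INTER_CUBIC)
b=cv2.resize(f["img"][250:310,275:355,::-1],(800,600),interpolation=cv2.INTER_CUBIC)
cv2.imwrite("pics/s11c.png",a)
cv2.imwrite("pics/w11c.png",b)
```

```text
[-0.00388267  0.11965259 -0.42639722] [-0.07019231 -0.08362125 -0.01816407]
at [493.   31.3 101.8] yaw 2.854 q [ 0.06   0.363  2.033 -0.     0.746 -1.223] t 14.92
dist 11.8 deg 0.01 row [0.0011, -0.0002, 0.0296, -0.0001, -0.0002, 0.0]
272 230
```

View pics/s11c.png

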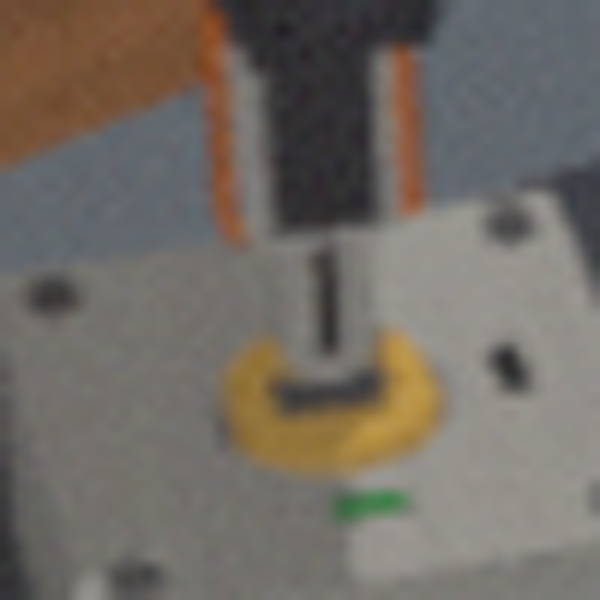

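View pics/w11c.png

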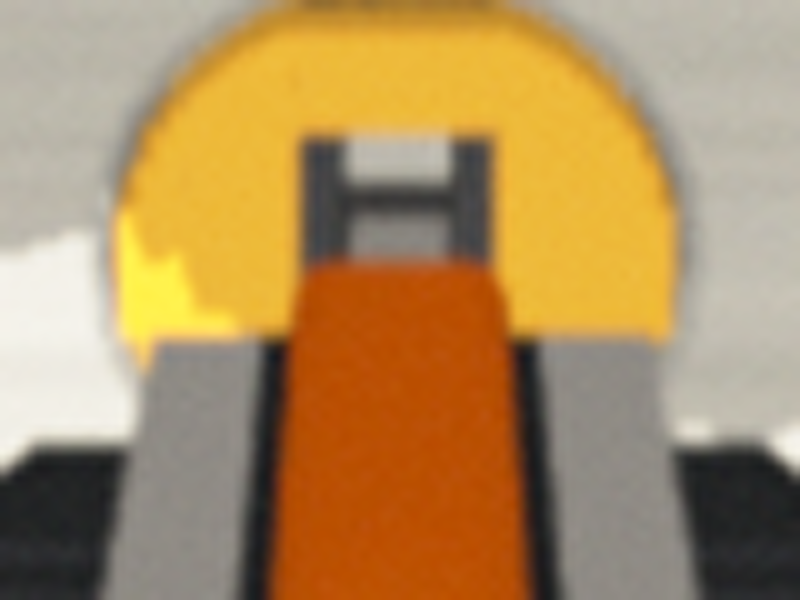

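>>> carry_out:
  increments:
    - [[0,0,0.006,0,0,0],[0,0,0.012,0,0,0],[0,0,0.018,0,0,0],[0,0,0.024,0,0,0],[0,0,0.03,0,0,0]]

```text
clock: 15.33
eef_pos: [493.0, 31.3, 89.6]
tcp_rot: [-3.142, -0.0, 2.854]
contact_force: [-0.7, -0.5, 0.1]
opening: 0.106
```

>>> carry_out:
  increments:
    - [[0,0,0.005,0,0,0],[0,0,0.01,0,0,0],[0,0,0.015,0,0,0],[0,0,0.02,0,0,0],[0,0,0.02,0,0,0]]

```text
clock: 15.75
eef_pos: [492.7, 31.3, 81.4]
tcp_rot: [-3.141, -0.001, 2.854]
contact_force: [-1.5, 1.8, -1.5]
opening: 0.104
```

Run:
```python
from h import *
s=sense(); print(s["contact_force"],s["wrist_torque"],s["opening"])
plan([493,31.3,71.8],2.854)
```

```text
[-1.50742649  1.81392806 -1.46195533] [0.09442019 0.36967009 0.00464471] 0.10402601240138198
at [492.7  31.3  81.4] yaw 2.854 q [ 0.06   0.398  2.043 -0.     0.701 -1.223] t 15.75
dist 9.6 deg 0.04 row [-0.0008, 0.0002, 0.024, -0.0003, -0.0007, 0.0001]
```

>>> carry_out:
  increments:
    - [[0,0,0.005,0,0,0],[0,0,0.01,0,0,0],[0,0,0.015,0,0,0],[0,0,0.02,0,0,0],[0,0,0.022,0,0,0]]

```text
clock: 16.17
eef_pos: [493.6, 31.3, 72.9]
tcp_rot: [3.141, 0.001, 2.854]
contact_force: [0.5, 0.3, 1.9]
opening: 0.109
```

Run:
```python
from h import *
s=sense(); print(s["contact_force"],s["wrist_torque"],s["opening"])
plan([493,31.3,71.8],2.854)
g=optics.grab_frame("side"); save(g,"s12"); f=optics.grab_frame("wrist"); save(f,"w12")
u,v=proj(g,[493,31,60]).astype(int)
a=cv2.resize(g["img"][v-25:v+25,u-25:u+25,::-1],(600,600),interpolation=cv2.INTER_CUBIC)
cv2.imwrite("pics/s12c.png",a)
P,Rr,s=pose()
X=cloud(f); m=nets.trace("key","wrist")
if m:
    t=X[m[0]["mask"]]; t=t[t[:,2]>80]; print(len(t),np.percentile(t,[1,50,99],axis=0).round(1).tolist(),cv2.minAreaRect(t[abs(t[:,2]-np.median(t[:,2]))<2][:,:2].astype(np.float32)))
print([np.round(p["point"],1) for p in nets.tip_of("key","side")[:1]])
```

```text
[0.5168197  0.33036039 1.87169654] [-0.04284937 -0.17717021 -0.02453652] 0.10931875305964088
at [493.6  31.3  72.9] yaw 2.854 q [ 0.06   0.413  2.047 -0.     0.681 -1.223] t 16.17
dist 1.3 deg 0.06 row [0.0013, -0.0005, 0.0028, 0.0003, 0.001, 0.0001]
2182 [[479.7, 24.3, 80.7], [491.0, 32.3, 89.0], [506.7, 39.4, 90.8]] ((493.76898193359375, 31.514066696166992), (10.49407958984375, 28.443225860595703), 73.83918762207031)
[array([493.2,  29.8,  49.2])]
```

View pics/s12c.png

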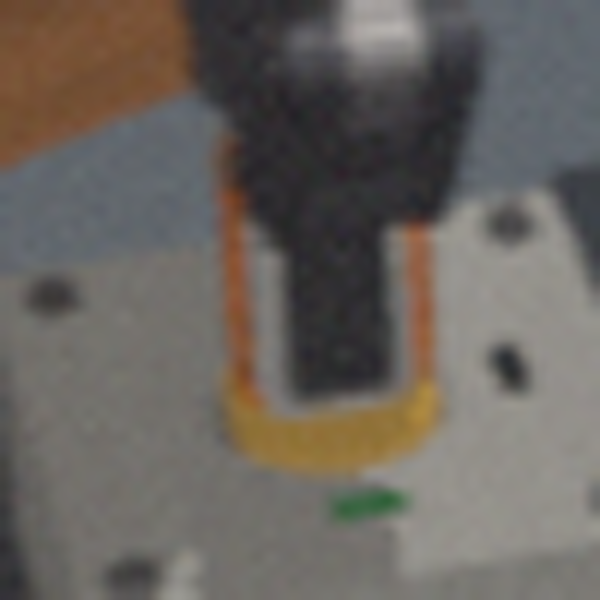

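>>> carry_out:
  increments:
    - [[0,0,0.003,0,0,0],[0,0,0.005,0,0,0],[0,0,0.005,0,0,0],[0,0,0.005,0,0,0]]

```text
clock: 16.7
eef_pos: [493.3, 31.3, 71.7]
tcp_rot: [3.141, 0.0, 2.854]
contact_force: [-1.5, 0.3, 9.4]
opening: 0.108
```

Run:
```python
from h import *
s=sense(); print(s["contact_force"],s["wrist_torque"],s["opening"])
plan([493,31.3,71.8],2.854)
```

```text
[-1.51365134  0.25816701  9.36948009] [-0.00671486  0.23703857  0.02390637] 0.10809939496599397
at [493.3  31.3  71.7] yaw 2.854 q [ 0.06   0.415  2.047 -0.     0.679 -1.223] t 16.7
dist 0.3 deg 0.03 row [0.0007, -0.0003, -0.0002, 0.0001, 0.0005, 0.0]
```

>>> carry_out:
  increments:
    - [[0,0,0.003,0,0,0],[0,0,0.003,0,0,0],[0,0,0.003,0,0,0]]

```text
clock: 16.95
eef_pos: [493.4, 31.4, 71.5]
tcp_rot: [3.141, 0.001, 2.854]
contact_force: [-6.7, -1.3, 25.7]
opening: 0.107
```

Run:
```python
from h import *
s=sense(); print(s["contact_force"],s["wrist_torque"],s["opening"])
plan([493,31.3,71.8],2.854)
g=optics.grab_frame("side"); save(g,"s13"); f=optics.grab_frame("wrist"); save(f,"w13")
u,v=proj(g,[493,31,60]).astype(int)
a=cv2.resize(g["img"][v-25:v+25,u-25:u+25,::-1],(600,600),interpolation=cv2.INTER_CUBIC)
cv2.imwrite("pics/s13c.png",a)
X=cloud(f); m=nets.trace("key","wrist")
t=X[m[0]["mask"]]; t=t[t[:,2]>80]; print(len(t),np.percentile(t,[1,50,99],axis=0).round(1).tolist(),cv2.minAreaRect(t[abs(t[:,2]-np.median(t[:,2]))<2][:,:2].astype(np.float32)))
```

```text
[-6.70789786 -1.25745083 25.71948433] [-0.05704573  0.98186132 -0.03586347] 0.10672186823397668
at [493.4  31.4  71.5] yaw 2.854 q [ 0.06   0.416  2.047 -0.     0.678 -1.223] t 16.95
dist 0.5 deg 0.04 row [0.0009, -0.0004, -0.0007, 0.0002, 0.0006, 0.0]
2115 [[479.7, 24.4, 80.6], [490.9, 32.3, 87.8], [506.7, 39.4, 89.3]] ((493.62103271484375, 31.48899269104004), (10.305584907531738, 28.02895164489746), 72.8193359375)
```

View pics/s13c.png

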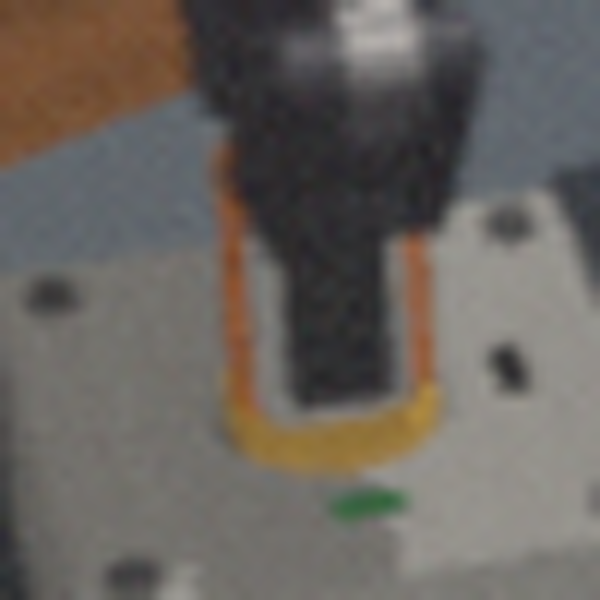

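>>> carry_out:
  increments:
    - [[0,0,-0.0022,0,0,0],[0,0,-0.0022,0,0,0.06],[0,0,-0.0022,0,0,0.14],[0,0,-0.0022,0,0,0.22],[0,0,-0.0022,0,0,0.3]]

```text
clock: 17.52
eef_pos: [493.5, 31.5, 71.7]
tcp_rot: [3.141, 0.001, 2.536]
contact_force: [-2.5, 1.6, 12.3]
opening: 0.113
```

Run:
```python
from h import *
s=sense(); print(s["contact_force"],s["wrist_torque"],s["opening"])
plan([493.4,31.4,71.6],1.134)
```

```text
[-2.48178174  1.64573746 12.31825524] [0.30538576 0.32171169 0.00321523] 0.11305758997645912
at [493.5  31.5  71.7] yaw 2.536 q [ 0.061  0.415  2.047  0.     0.678 -0.905] t 17.52
dist 0.1 deg 80.31 row [0.0001, -0.0003, 0.0002, 0.001, 0.0, 1.3386]
```

>>> carry_out:
  increments:
    - [[0,0,0,0,0,0.08],[0,0,0,0,0,0.16],[0,0,0,0,0,0.24],[0,0,0,0,0,0.32],[0,0,0,0,0,0.4]]

```text
clock: 17.93
eef_pos: [493.8, 31.6, 71.7]
tcp_rot: [3.14, 0.0, 2.117]
contact_force: [-1.3, 1.8, 11.3]
opening: 0.103
```

Run:
```python
from h import *
s=sense(); print(s["contact_force"],s["wrist_torque"],s["opening"])
plan([493.4,31.4,71.6],1.134)
```

```text
[-1.25620913  1.81099614 11.32303174] [0.33534758 0.16883716 0.04901104] 0.10250611852403621
at [493.8  31.6  71.7] yaw 2.117 q [ 6.100e-02  4.160e-01  2.047e+00  1.000e-03  6.780e-01 -4.860e-01] t 17.93
dist 0.5 deg 56.31 row [-0.0, -0.0012, 0.0002, 0.0016, -0.0004, 0.9385]
```

Forces stay low and the spring torque (0.05 N m) is rising; continuing.

>>> carry_out:
  increments:
    - [[0,0,0,0,0,0.08],[0,0,0,0,0,0.16],[0,0,0,0,0,0.24],[0,0,0,0,0,0.32],[0,0,0,0,0,0.4]]

```text
clock: 18.35
eef_pos: [494.2, 31.6, 71.7]
tcp_rot: [3.139, -0.0, 1.698]
contact_force: [0.4, 1.4, 9.7]
opening: 0.107
```

>>> carry_out:
  increments:
    - [[0,0,0,0,0,0.08],[0,0,0,0,0,0.16],[0,0,0,0,0,0.24],[0,0,0,0,0,0.32],[0,0,0,0,0,0.4]]

```text
clock: 18.77
eef_pos: [494.4, 31.5, 71.7]
tcp_rot: [3.139, -0.001, 1.279]
contact_force: [1.7, 0.7, 8.8]
opening: 0.106
```

Run:
```python
from h import *
s=sense(); print(s["contact_force"],s["wrist_torque"],s["opening"])
plan([493.4,31.4,71.6],1.134)
```

```text
[1.70745681 0.71548225 8.81466149] [ 0.12505598 -0.16262844  0.08919374] 0.10607329597482658
at [494.4  31.5  71.7] yaw 1.279 q [0.061 0.416 2.046 0.    0.677 0.352] t 18.77
dist 1.0 deg 8.32 row [-0.001, -0.0024, 0.0003, 0.0024, -0.0012, 0.1387]
```

>>> carry_out:
  increments:
    - [[0,0,0,0,0,0.05],[0,0,0,0,0,0.1],[0,0,0,0,0,0.14],[0,0,0,0,0,0.14]]

```text
clock: 19.1
eef_pos: [494.5, 31.5, 71.7]
tcp_rot: [3.139, -0.001, 1.134]
contact_force: [1.4, 1.4, 9.4]
opening: 0.106
```

Run:
```python
from h import *
s=sense(); print(s["contact_force"],s["wrist_torque"],s["opening"])
plan([493.4,31.4,71.6],1.134)
```

```text
[1.36826641 1.39274205 9.37810681] [ 0.13263857 -0.14918844  0.05759906] 0.10637946538590555
at [494.5  31.5  71.7] yaw 1.134 q [0.061 0.416 2.046 0.    0.677 0.497] t 19.1
dist 1.1 deg 0.17 row [-0.0013, -0.0023, 0.0003, 0.0024, -0.0013, 0.0001]
```

>>> carry_out:
  increments:
    - [[0,0,0,0,0,0.03],[0,0,0,0,0,0.06],[0,0,0,0,0,0.06]]

```text
clock: 19.35
eef_pos: [494.5, 31.4, 71.7]
tcp_rot: [3.139, -0.001, 1.072]
contact_force: [0.9, -0.2, 9.4]
opening: 0.109
```

Run:
```python
from h import *
s=sense(); print(s["contact_force"],s["wrist_torque"],s["opening"])
f=optics.grab_frame("wrist"); save(f,"w14")
print(sense()["wrist_torque"])
X=cloud(f); m=nets.trace("key","wrist")
t=X[m[0]["mask"]]; t=t[t[:,2]>80]; print(len(t),np.percentile(t,[1,50,99],axis=0).round(1).tolist(),cv2.minAreaRect(t[abs(t[:,2]-np.median(t[:,2]))<2][:,:2].astype(np.float32)))
plan([493.4,31.4,71.6],1.134)
b=cv2.resize(f["img"][240:330,255:375,::-1],(800,600),interpolation=cv2.INTER_CUBIC)
cv2.imwrite("pics/w14c.png",b)
```

```text
[ 0.863858   -0.16838613  9.38931912] [ 0.03569225 -0.16009639  0.17789766] 0.10892701133718911
[ 0.09952234 -0.18693067  0.14910337]
2101 [[484.1, 18.7, 80.7], [494.3, 33.5, 88.0], [502.9, 44.7, 89.6]] ((492.7491760253906, 31.041397094726562), (28.550954818725586, 10.282038688659668), 61.987667083740234)
at [494.5  31.4  71.8] yaw 1.074 q [ 0.061  0.416  2.046 -0.     0.677  0.557] t 19.45
dist 1.1 deg 3.44 row [-0.0014, -0.0024, 0.0004, 0.0025, -0.0013, -0.0572]
```

View pics/w14c.png

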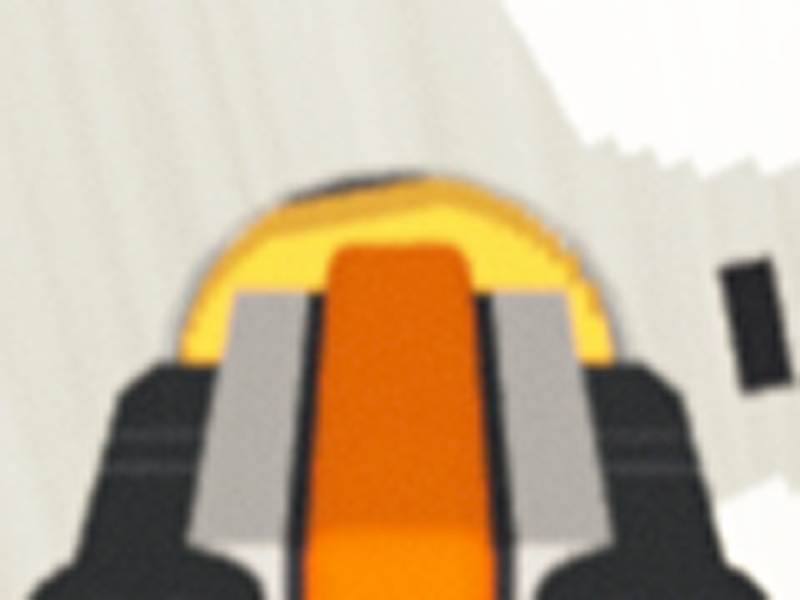

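>>> carry_out:
  increments:
    - [[0,0,0,0,0,0.03],[0,0,0,0,0,0.03],[0,0,0,0,0,0.03]]

```text
clock: 19.7
eef_pos: [494.5, 31.4, 71.7]
tcp_rot: [3.139, -0.002, 1.043]
contact_force: [1.6, 0.7, 9.2]
opening: 0.106
```

Run:
```python
from h import *
for i in range(3):
    f=optics.grab_frame("side" if i else "wrist"); s=sense(); print(s["contact_force"].round(2),s["wrist_torque"].round(3),s["opening"].round(3),s["tcp_rot"].round(3),s["eef_pos"].round(1))
    if i==0:
        X=cloud(f); m=nets.trace("key","wrist")
        t=X[m[0]["mask"]]; t=t[t[:,2]>80]; print(cv2.minAreaRect(t[abs(t[:,2]-np.median(t[:,2]))<2][:,:2].astype(np.float32)))
print([np.round(p["point"],1) for p in nets.tip_of("key","side")[:1]])
save(f,"s15")
u,v=proj(f,[493,31,60]).astype(int)
cv2.imwrite("pics/s15c.png",cv2.resize(f["img"][v-25:v+25,u-25:u+25,::-1],(600,600),interpolation=cv2.INTER_CUBIC))
```

```text
Traceback (most recent call last):
AttributeError: 'float' object has no attribute 'round'
```

Run:
```python
from h import *
for i in range(3):
    f=optics.grab_frame("side" if i else "wrist"); s=sense(); print(s["contact_force"].round(2),s["wrist_torque"].round(3),s["opening"],s["tcp_rot"].round(3),s["eef_pos"].round(1))
    if i==0:
        X=cloud(f); m=nets.trace("key","wrist")
        t=X[m[0]["mask"]]; t=t[t[:,2]>80]; print(cv2.minAreaRect(t[abs(t[:,2]-np.median(t[:,2]))<2][:,:2].astype(np.float32)))
print([np.round(p["point"],1) for p in nets.tip_of("key","side")[:1]])
save(f,"s15")
u,v=proj(f,[493,31,60]).astype(int)
cv2.imwrite("pics/s15c.png",cv2.resize(f["img"][v-25:v+25,u-25:u+25,::-1],(600,600),interpolation=cv2.INTER_CUBIC))
```

```text
[1.76 0.65 9.37] [ 0.086 -0.222  0.291] 0.10850878619608592 [ 3.139e+00 -2.000e-03  1.043e+00] [494.5  31.4  71.7]
((492.9327697753906, 30.924936294555664), (28.876401901245117, 10.529449462890625), 60.36281967163086)
[1.44 0.32 8.65] [ 0.082 -0.238  0.258] 0.10543292467895493 [ 3.139e+00 -2.000e-03  1.043e+00] [494.5  31.5  71.7]
[1.38 0.7  9.99] [ 0.116 -0.25   0.28 ] 0.10922892625411605 [ 3.139e+00 -2.000e-03  1.043e+00] [494.5  31.5  71.8]
[array([492.7,  29. ,  48. ])]
```

View pics/s15c.png

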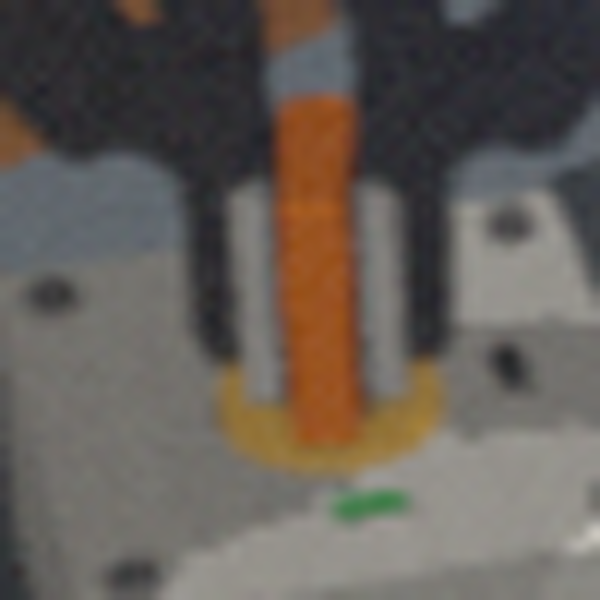

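View pics/s15.png

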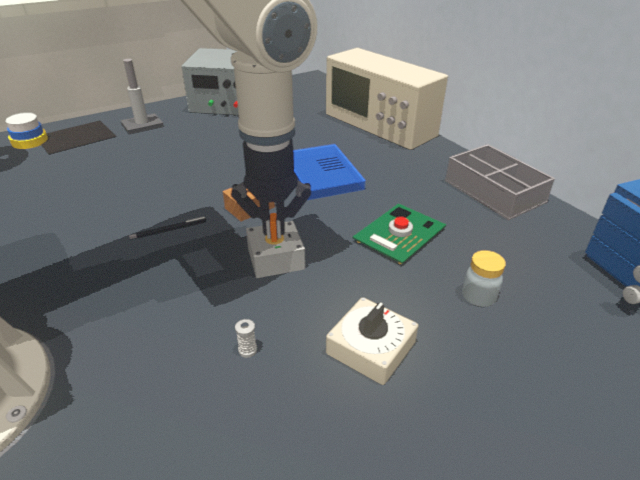

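Run:
```python
from h import *
s=sense(); print(s["clock"],s["wrist_torque"].round(3),s["contact_force"].round(1)); print(r.sign_off())
```

```text
20.0 [ 0.087 -0.216  0.28 ] [1.7 0.8 7.9]
the job is handed in; nothing more can be done
None
```

The job was handed in at 20.0 s of the 61 s allowed, with the counter zeroed and the gripper still holding the key seated and turned. No verdict is reported on hand-in.

- **Counter:** I turned the knob anticlockwise until the torque rose at the stop (about 0.37 N m). Afterwards the picture showed the pointer on the red mark, with the bar grip within about 0.1° of the box's x axis.
- **Seating the key:** I took the key from the stand and pushed it past the pins. Pushing 1.2 mm further moved it only 0.2 mm, and the force rose to 26 N. The key's top stood at about 88–89 mm and 89 mm is expected, so the shoulder is on the brass face.
- **Turning the key:** I then turned it clockwise. The tool turned about 1.81 rad in all, which covers the quarter turn plus the 0.15 rad of play. The torque rose to about 0.28 N m, well above the spring's 0.08 N m, so it is at the stop. The last side picture shows the key's end pointing at the green mark. About 8–10 N of downward push and the 80 N grip were left on.

**Bystanders:** in the last side picture the red button, board, lid, jar, stylus and barrel look as they were at the start.

**Disagreements:** estimates of the key's position in the gripper and of the slot differed by about 1 mm between cameras. I settled this by comparing blade and slot in the same pictures before inserting. The network's keyway point from the wrist camera was about 8 mm off in x, so I did not use it.

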